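# Air out the bench fume box

## Task

Air out the small fume box before anyone reaches into it: first raise its front sash by the bar handle until the sash's lower edge stands 60 mm above the sill, level with the tick marks on the side rails, and let go of it. Then lift the vent flap on the roof by its handle to 45 degrees and keep holding it there, because its spring would shut it: the program finishes while the gripper is still holding the flap half open. Leave the things standing around and on the box where they are.

Things in the scene. Friction and masses are not known exactly. Their poses are not given: they have to be found in the camera images.
- fume_box: white bench fume box, fixed, 190 mm deep, 300 mm wide, clear sides, roof 165 mm above the worktop; turned up to 17 degrees. Origin: centre of its underside; x from front (sash side, at -95 mm) to back, y left, z up. Front rails at y = +-140 mm rise to 190 mm. The flap lies on the roof, x -52 to +62 mm, y -73 to +73 mm
- sash (a joint): height in m of the sash: 0 = shut on the sill, 0.06 = wanted (lower edge level with the dark tick on each front rail, 78 mm above the worktop), 0.09 = upper stop. A framed clear panel 122 mm high, 288 mm wide, that slides straight up; friction (6 N) keeps it where it is left; raising takes about 9 N. Starts shut or up to 30 mm open
- sash_handle (a point): middle of the sash's horizontal bar handle: steel bar 10 mm thick, 98 mm long, along the box's y axis, 46 mm in front of the sash's middle plane (36 mm clear between bar and sash), 128 mm above the worktop with the sash shut; moves with the sash. Axes parallel to the box's
- flap (a joint): angle in rad of the vent flap on the roof: 0 = shut, lying flat; 0.785 = 45 degrees, wanted; 1.4 = stop. It opens upward and to the back; a spring and its weight pull it shut from every angle (about 2 to 5 N at the handle)
- flap_handle (a point): middle of the bar of the flap's handle: steel bar 10 mm thick, 78 mm long, along the box's y axis, on two legs, 38 mm above the flap's top face, 212 mm above the worktop when shut; from the hinge, 96 mm to the front and 41 mm up when shut. Moves with the flap: z axis is the flap's normal, y axis the bar
- flap_hinge (a point): hinge line of the flap at the rear of the roof, in the middle of its length, 171 mm above the worktop; the hinge line runs along the box's y axis; positive rotation about y opens the flap
- timer: bystander: grey kitchen timer 54x66x22 mm lying on the box's roof to the left of the flap; origin at the centre of its underside
- buffer_bottle_a: bystander: small white bottle 45 mm wide and 83 mm high, to the right of the box; origin at the centre of its underside
- buffer_bottle_b: bystander: another small white bottle, 45 mm wide and 83 mm high, to the right of the box, nearer; origin at the centre of its underside
- pipette_bulb: bystander: rubber pipette bulb 51 mm wide and 70 mm high, to the left of the box; origin at the centre of its underside
- petri_dish: bystander: clear petri dish 74 mm wide and 16 mm high, in front of the box to the left; origin at the centre of its underside
- small_beaker: bystander: clear beaker 71 mm wide and high, in front of the box to the right; origin at the centre of its underside
- marker_pen: bystander: marker pen 135 mm long, 16 mm thick, lying in front of the box; origin at the centre of its underside

How it is judged:
On the way:
1. the sash stands 60 mm up (give or take 12 mm), let go, with the flap still shut (value of joint sash between 0.048 and 0.072 m and contact force between each of the arm, the fingers and sash below 0.1 N and value of joint flap below 0.06 rad), for 0.3 s.
At the end, for the whole second after the job is handed in: the sash stands 60 mm (give or take 12 mm) above its shut place with nothing of the robot on it; the flap rests at 45 degrees (give or take 6) and the gripper's fingers are still holding it there, pressing on it with more than 1 N (value of joint sash between 0.048 and 0.072 m and value of joint flap between 0.68 and 0.89 rad and velocity of joint flap between -0.05 and 0.05 rad/s and contact force between the fingers and flap above 1 N and contact force between each of the arm, the fingers and sash below 0.1 N); the arm keeps its last pose, push and grip.
It fails at once if a thing standing around or on the box is moved by more than 30 mm (distance of any of timer, buffer_bottle_a, buffer_bottle_b, pipette_bulb, petri_dish, small_beaker, marker_pen from where it was at the start of the episode above 0.03 m).
It also fails if it takes over 54 s, if anything falls off the work surface, if the arm or the gripper's body presses on something with over 40 N, if the wrist force passes 120 N, or if a joint passes its speed limit or range.

## Robot

A 6-joint arm with a two-finger parallel gripper is mounted at the origin on a cart in front of the work surface, level with it; the furniture and walls round the work are solid. World frame = base frame: x ahead of the robot, y to its left, z up, the work surface at z = 0. Lengths are in m, angles in rad, forces in N, time in s.
With the tool pointing down it reaches from about 0.375 to 0.925 m from the base axis. Payload 5.7 kg.
Tool frame: the origin (TCP) lies midway between the tips of the shut fingers; the grasp point (between the pads) lies 19 mm behind it; z points along the fingers, y is the line along which they close (so a half turn about z gives the same grasp; the last joint's range is limited). The gripper opens to 88 mm and grips with 3 to 60 N. Pads are 20 mm wide; open, the fingers measure 115 mm over their backs; the gripper's body (75 mm by 178 mm) begins 61 mm behind the grasp point.
Start: joints at [-1.239, 0.359, 1.51, -0, 1.272, -0.115], TCP at [0.259, -0.541, 0.223] pointing down, gripper open.
Joint ranges: [-2.97, 2.97], [-1.01, 2.36], [0.21, 2.38], [-0.96, 4.11], [0.2, 2.71], [-2.98, 2.98]. Speed limits (rad/s): [2.39, 2.39, 3.14, 3.14, 3.14, 3.14].

## Interface

Orientations are given as a unit quaternion [x, y, z, w].
In Python, from bench import move_ptp, servo_line, goto_joints, move_gripper, sleep, inverse_kinematics, capture, PlanningError, close_job, spot_in, silhouettes, current_clock, current_joint_pos, current_qvel, current_joint_torque, current_position, current_orientation, current_force, current_torque, current_finger_gap, current_grip_force gives the robot as it stands. Calls block until the motion is done:
- move_ptp(position, orientation): joint-space move of the TCP to a pose.
- servo_line(position, orientation=None, rate=0.15, contact_N=None): straight line of the TCP; orientation=None keeps the orientation; rate is the mean speed in m/s. With contact_N (N) it stops when the force on the tool has changed by that much, and returns True; else False.
- goto_joints(angles): joint-space move.
- move_gripper(opening): finger opening in m; the grip force is fixed at half the most; returns when the fingers have stopped.
- sleep(seconds).
- inverse_kinematics(position, orientation): joint angles nearest the present ones, or None.
- capture(name): name is "side" or "top" or "wrist"; returns a dict with "image" (400x640x3 uint8, blue, green, red), "range_z" (400x640 float32, m along the optical axis (not along the pixel's ray), 0 where there is no reading), "intrinsics" (3x3 intrinsics, pixels), "R" (3x3) and "t" (3): a world point X has camera coordinates R X + t. Camera axes: x right, y down, z forward; pixel columns grow to the right and rows downward; lengths in m; the calibration is good to about 2 mm. A picture is of the moment at which its call begins.
A pose or a line that the arm cannot do raises PlanningError and nothing moves.
- close_job(): hands the job in; it is judged then, once.
Trained networks look in the newest picture that a camera, given by its name, has taken for a name from the list of things; names that differ only in an ending like _2 or _b are one class to them, and where a whole thing is asked for, a point or a joint stands for the part that bears it (a point fixed in the world has none). Each returns a list of dicts, best first, with "conf" (0 to 1); they miss things now and then, are a little off and sometimes report something else, mostly with a low value. They report only what shows in the picture. A call takes as long as a camera call.
- spot_in(camera, query): "xy" ([column, row] in pixels, amid what is visible of it).
- silhouettes(camera, query): "region" (400x640 bool, what is visible of it) and "xy" ([column, row] in pixels, amid what is visible of it).
Readings, each from a call of its own:
- current_clock(): time.
- current_joint_pos(): joint angles.
- current_qvel(): joint speeds.
- current_joint_torque(): joint torques, N m.
- current_position(): TCP position.
- current_orientation(): TCP orientation.
- current_force(): force on the tool from outside, world axes, zero at the start.
- current_torque(): the same for the moment, N m.
- current_finger_gap(): finger opening in m.
- current_grip_force(): force on a finger pad.
Only numpy, scipy, OpenCV 4.12 (cv2) and the standard library are available. Lean on these libraries where they do the work, as an engineer would, in place of code of your own. Each camera call takes 0.05 s, during which the arm holds its last target. There are 200 camera calls.

## Working session

There is one attempt and no reset: what is moved stays moved. The work goes in short steps, each a Python script; the robot and the scene stay as the last script left them, time stands still between calls to the robot, and variables do not carry over. Pictures are saved under pics/ and viewed, at most 10 in all, crops included, and the job is handed in when it is done.

```bash
mkdir -p pics; ls; cat > h.py <<'E'
import numpy as np, cv2
from bench import *
def pts(c,mask):
    v,u=np.nonzero(mask&(c["range_z"]>0)); z=c["range_z"][v,u]
    K=c["intrinsics"]; P=np.stack([(u-K[0,2])/K[0,0]*z,(v-K[1,2])/K[1,1]*z,z],1)
    return (P-c["t"])@c["R"]
def ray(c,uv):
    K=c["intrinsics"]; d=c["R"].T@np.linalg.solve(K,[uv[0],uv[1],1.]); o=-c["R"].T@c["t"]; return o,d/np.linalg.norm(d)
def tri(c1,p1,c2,p2):
    o,d=ray(c1,p1);q,e=ray(c2,p2)
    A=np.stack([d,-e],1); s=np.linalg.lstsq(A,q-o,rcond=None)[0]
    a,b=o+s[0]*d,q+s[1]*e; return (a+b)/2,np.linalg.norm(a-b)
E
python3 - <<'E'
from h import *
print(current_clock())
C={}
for n in("side","top"):
    c=C[n]=capture(n); cv2.imwrite(f"pics/{n}0.png",c["image"]); print(n,"cam at",np.round(-c["R"].T@c["t"],3))
    for q in("fume_box","sash_handle","flap_handle","sash","flap","timer","pipette_bulb","buffer_bottle_a","petri_dish","small_beaker","marker_pen"):
        s=[(np.round(d["xy"]).tolist(),round(d["conf"],2)) for d in spot_in(n,q)[:3]]
        m=silhouettes(n,q)[:1]
        p=np.round(np.median(pts(c,m[0]["region"]),0),3).tolist() if m else None
        print(q,s,p)
print(current_clock())
E
```

```text
pics
0.0
side cam at [0.179 0.381 0.921]
fume_box [([286.0, 218.0], 0.81)] [0.58, 0.077, 0.164]
sash_handle [([312.0, 247.0], 0.57)] [0.52, 0.074, 0.107]
flap_handle [([281.0, 200.0], 0.75)] [0.63, 0.063, 0.174]
sash [([312.0, 244.0], 0.65)] [0.52, 0.072, 0.105]
flap [([280.0, 195.0], 0.76)] [0.629, 0.063, 0.174]
timer [([241.0, 222.0], 0.68)] [0.641, 0.172, 0.183]
pipette_bulb [([222.0, 264.0], 0.85)] [0.52, 0.072, 0.106]
buffer_bottle_a [([240.0, 222.0], 0.6)] None
petri_dish [([260.0, 327.0], 0.97)] [0.482, 0.28, 0.015]
small_beaker [([381.0, 213.0], 0.85)] [0.467, -0.153, 0.039]
marker_pen [] [0.472, 0.116, 0.013]
top cam at [ 0.334 -0.028  1.362]
fume_box [([296.0, 183.0], 0.73), ([362.0, 195.0], 0.25), ([294.0, 167.0], 0.2)] [0.596, 0.05, 0.166]
sash_handle [([287.0, 214.0], 0.73)] [0.52, 0.066, 0.132]
flap_handle [([295.0, 165.0], 0.71)] [0.632, 0.055, 0.175]
sash [] [0.519, 0.063, 0.132]
flap [([295.0, 166.0], 0.8), ([254.0, 163.0], 0.74)] [0.631, 0.058, 0.175]
timer [([252.0, 164.0], 0.8)] [0.646, 0.167, 0.183]
pipette_bulb [([237.0, 169.0], 0.43)] [0.668, 0.245, 0.047]
buffer_bottle_a [([359.0, 166.0], 0.81), ([360.0, 195.0], 0.81)] [0.576, -0.133, 0.067]
petri_dish [([226.0, 229.0], 0.86)] [0.485, 0.275, 0.015]
small_beaker [([294.0, 216.0], 0.71), ([363.0, 233.0], 0.58)] [0.47, -0.145, 0.006]
marker_pen [([275.0, 233.0], 0.67)] [0.473, 0.12, 0.013]
2.3
```

```bash
python3 - <<'E'
import cv2,numpy as np
a=cv2.imread("pics/side0.png")[130:380,170:430]; b=cv2.imread("pics/top0.png")[110:270,190:400]
a=cv2.resize(a,(390,375),interpolation=cv2.INTER_CUBIC) 
b=cv2.resize(b,(400,305),interpolation=cv2.INTER_CUBIC); b=cv2.copyMakeBorder(b,0,70,0,0,0)
cv2.imwrite("pics/v1.png",np.hstack([a,b]))
E
```

```text
(no output)
```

View pics/v1.png

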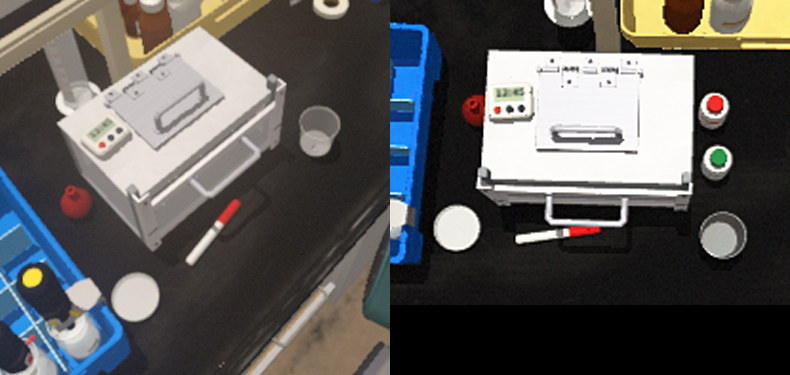

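The picture shows the box, nearly square to the robot, with the timer left of the flap. The sash bar is at about top px (287,214) with the pen just in front and below it, and the flap bar is at about (298,180). Next I fit the box and both bars from depth.

```bash
cat >> h.py <<'E'
def bar(P,lo,hi,win):
    "points of a bar: z in lo..hi, xy in win -> centre xy(min-area rect), long-axis yaw, size, z top"
    k=(P[:,2]>lo)&(P[:,2]<hi)&(P[:,0]>win[0])&(P[:,0]<win[1])&(P[:,1]>win[2])&(P[:,1]<win[3])
    Q=P[k]; r=cv2.minAreaRect((Q[:,:2]*1000).astype(np.float32)); b=cv2.boxPoints(r)
    e=max((b[1]-b[0],b[2]-b[1]),key=np.linalg.norm); e=e*np.sign(e[1])
    return np.round(r[0],1),np.round(r[1],1),round(np.degrees(np.arctan2(-e[0],e[1])),2),np.round(np.percentile(Q[:,2],[10,50,90])*1000,1),len(Q)
E
python3 - <<'E'
from h import *
for n in("top","side"):
    c=capture(n); P=pts(c,np.ones((400,640),bool))
    print(n,"roof",bar(P,.155,.172,(.45,.85,-.15,.27)))
    print("sashbar",bar(P,.10,.18,(.42,.535,-.05,.17)))
    print("flapbar",bar(P,.195,.235,(.5,.75,-.05,.15)))
    k=(P[:,2]>.2)&(P[:,0]>.5)&(P[:,0]<1)&(abs(P[:,1])<.4); Q=P[k]
    H,_,_=np.histogram2d(Q[:,0],Q[:,1],bins=[np.arange(.5,1.01,.05),np.arange(-.4,.41,.1)])
    print("tall",H.astype(int).tolist()) 
    if len(Q): print(Q.max(0))
E
```

```text
top roof (array([684.1,  33.1]), array([345. , 340.9]), np.float32(-2.26), array([161.7, 165.1, 169.2]), 5110)
sashbar (array([503.8,  59.4]), array([218.7,  62.5]), np.float32(-0.22), array([129.8, 139.3, 160.6]), 744)
flapbar (array([597.6,  57.1]), array([97.7,  9.6]), np.float32(-2.01), array([210.8, 215.1, 218.7]), 145)
tall [[0, 0, 0, 0, 0, 0, 0, 107], [0, 0, 0, 0, 102, 7, 0, 0], [0, 0, 0, 0, 29, 2, 0, 0], [0, 0, 0, 0, 0, 0, 0, 0], [0, 0, 0, 0, 0, 0, 0, 0], [0, 0, 0, 72, 1035, 931, 922, 940], [0, 0, 0, 67, 1871, 1548, 1167, 614], [0, 0, 0, 68, 982, 895, 615, 1015], [0, 0, 0, 78, 788, 801, 563, 705], [0, 117, 166, 88, 111, 276, 230, 671]]
[0.99999985 0.39994558 0.47559157]
side roof (array([683.9,  51.7]), array([308.8, 341.9]), np.float32(87.73), array([162.4, 164.7, 166.9]), 5618)
sashbar (array([502. ,  59.9]), array([ 65.9, 219.7]), np.float32(0.0), array([111.8, 137.4, 160.3]), 1524)
flapbar (array([596.1,  60.4]), array([97.5, 10. ]), np.float32(-2.26), array([203.7, 214.9, 217.2]), 202)
tall [[0, 0, 0, 0, 0, 0, 0, 110], [0, 0, 0, 0, 152, 25, 0, 0], [0, 0, 0, 0, 11, 5, 0, 0], [0, 0, 0, 0, 0, 0, 0, 0], [0, 0, 0, 0, 0, 0, 0, 0], [0, 0, 0, 76, 1551, 1392, 1644, 1947], [0, 0, 0, 34, 2667, 2664, 2378, 1420], [0, 0, 0, 5, 600, 940, 953, 1417], [0, 0, 0, 0, 554, 875, 994, 377], [0, 67, 131, 0, 517, 796, 891, 390]]
[0.99998265 0.39999276 0.47328213]
```

```bash
python3 - <<'E'
from h import *
for n in("top","side"):
    c=capture(n); P=pts(c,np.ones((400,640),bool))
    for a in((.105,.19,(.46,.495,-.05,.16)),(.105,.19,(.465,.505,.03,.09))): print(n,"sashbar",bar(P,*a))
    Q=P[(P[:,2]>.2)&(P[:,1]>-.06)&(P[:,1]<.18)&(P[:,0]>.7)]
    for z in np.arange(.2,.5,.04):
        q=Q[(Q[:,2]>z)&(Q[:,2]<z+.04)]
        if len(q)>5: print(round(z,2),len(q),np.round(q.min(0),3),np.round(q.max(0),3))
c=capture("wrist"); print(np.round(-c["R"].T@c["t"],3), np.round(c["R"],2).tolist(), c["intrinsics"][0].tolist(),current_position(),current_orientation())
from scipy.spatial.transform import Rotation as R
def q(yaw,tilt):  # tool z = forward*sin(tilt) - up*cos ; tool y along closing (box x side)
    m=R.from_euler('z',yaw)*R.from_euler('y',-tilt)*R.from_matrix(np.array([[0,1,0],[1,0,0],[0,0,-1.]]))
    return m.as_quat()
y=np.radians(-2.1)
for name,p in(("sash",[.49,.06,.15]),("sashup",[.49,.06,.21]),("flap",[.597,.058,.21]),("flapend",[.654,.058,.268]),("view",[.40,.06,.35])):
    for s in (0,np.pi):
        for t in(0,20,30):
            m=q(y+s,t*np.pi/180 if s==0 else -t*np.pi/180); j=inverse_kinematics(p,m)
            print(name,s>0,t,None if j is None else np.round(j,2), np.round(R.from_quat(m).as_matrix()[:,2],2))
E
```

```text
top sashbar (array([482.8,  62.2]), array([ 22.7, 119.1]), np.float32(0.93), array([130.5, 134. , 138.1]), 185)
top sashbar (array([477.6,  59.7]), array([58.5,  9.2]), np.float32(-0.9), array([130.8, 134.4, 138.5]), 82)
0.2 76 [0.775 0.017 0.201] [0.798 0.052 0.24 ]
0.24 47 [0.771 0.004 0.24 ] [0.779 0.171 0.28 ]
0.28 1033 [ 0.768 -0.012  0.28 ] [1.059 0.18  0.32 ]
0.32 1969 [ 0.77  -0.012  0.32 ] [1.039 0.18  0.36 ]
0.36 767 [0.772 0.011 0.36 ] [0.994 0.18  0.4  ]
0.4 2493 [0.771 0.011 0.4  ] [0.983 0.18  0.44 ]
0.44 2451 [0.828 0.011 0.44 ] [0.956 0.112 0.477]
side sashbar (array([482.2,  64. ]), array([ 24.8, 119. ]), np.float32(0.05), array([130.9, 133.8, 136. ]), 251)
side sashbar (array([475.6,  60. ]), array([59.8, 10.2]), np.float32(-3.93), array([131.1, 133.8, 136.2]), 108)
0.2 475 [0.774 0.019 0.2  ] [1.901 0.18  0.24 ]
0.24 178 [0.77  0.015 0.24 ] [1.902 0.179 0.28 ]
0.28 1456 [ 0.766 -0.01   0.28 ] [0.854 0.18  0.32 ]
0.32 1727 [ 0.768 -0.01   0.32 ] [0.853 0.18  0.36 ]
0.36 1285 [0.77  0.012 0.36 ] [0.847 0.18  0.4  ]
0.4 3284 [0.77  0.013 0.4  ] [1.017 0.18  0.44 ]
0.4
[... 1194 characters left out ...]
-0.01 -0.94]
flap True 30 None [ 0.5  -0.02 -0.87]
flapend False 0 [-0.02  0.41  1.32 -0.    1.41  0.02] [ 0.  0. -1.]
flapend False 20 [-0.01  0.23  1.64 -0.01  0.92  0.03] [ 0.34 -0.01 -0.94]
flapend False 30 [-0.01  0.17  1.79 -0.02  0.65  0.04] [ 0.5  -0.02 -0.87]
flapend True 0 None [ 0.  0. -1.]
flapend True 20 None [ 0.34 -0.01 -0.94]
flapend True 30 None [ 0.5  -0.02 -0.87]
view False 0 [-0.02 -0.04  1.69 -0.    1.49  0.01] [ 0.  0. -1.]
view False 20 [-0.02 -0.25  1.91 -0.01  1.13  0.02] [ 0.34 -0.01 -0.94]
view False 30 [-0.01 -0.35  2.03 -0.02  0.93  0.03] [ 0.5  -0.02 -0.87]
view True 0 None [ 0.  0. -1.]
view True 20 None [ 0.34 -0.01 -0.94]
view True 30 None [ 0.5  -0.02 -0.87]
```

```bash
cat >> h.py <<'E'
from scipy.spatial.transform import Rotation as R
YAW=np.radians(-2.1)
def q(tilt,yaw=None):
    return (R.from_euler('z',YAW if yaw is None else yaw)*R.from_euler('y',-np.radians(tilt))*R.from_matrix(np.array([[0,1,0],[1,0,0],[0,0,-1.]]))).as_quat()
def tcp(p,tilt,depth):  # TCP so that point p lies `depth` behind the tip
    return np.asarray(p)+depth*R.from_quat(q(tilt)).as_matrix()[:,2]
E
python3 - <<'E'
from h import *
move_ptp([.45,-.02,.33],q(0)); move_gripper(.030)
for i,p in enumerate(([.45,-.02,.33],[.50,-.06,.33])):
    if i: move_ptp(p,q(0))
    c=capture("wrist"); cv2.imwrite(f"pics/w{i}.png",c["image"]); P=pts(c,np.ones((400,640),bool))
    print(np.round(-c["R"].T@c["t"],3))
    for nm,a in(("sash",(.105,.19,(.45,.495,.025,.09))),("sashfull",(.105,.19,(.455,.487,-.02,.14))),("flap",(.195,.235,(.55,.64,-.01,.12))),("sashframe",(.1,.2,(.50,.56,-.05,.03)))):
        try: print(nm,bar(P,*a))
        except Exception as e: print(nm,"none")
print(current_clock(),current_finger_gap())
E
```

```text
[0.454 0.058 0.491]
sash (array([477.7,  57.7]), array([64.8, 10. ]), np.float32(-2.21), array([131.2, 133.3, 134.6]), 611)
sashfull (array([479.1,  61.5]), array([ 15.4, 119.1]), np.float32(0.07), array([131.2, 133.3, 134.7]), 1131)
flap (array([597.8,  57. ]), array([98.9, 10.5]), np.float32(-2.17), array([207.8, 214.6, 216.3]), 1816)
sashframe (array([530.3, -10. ]), array([80. , 59.3]), np.float32(-0.01), array([136.3, 163.2, 164.5]), 3596)
[0.504 0.017 0.491]
sash (array([477.7,  57.5]), array([65.3, 10. ]), np.float32(-2.08), array([131.3, 133.3, 134.7]), 666)
sashfull (array([479.2,  59.9]), array([115.7,  15.1]), np.float32(-0.14), array([131.3, 133.3, 134.6]), 1218)
flap (array([597.9,  49. ]), array([83.9, 10.4]), np.float32(-2.23), array([211.3, 215. , 216.5]), 1553)
sashframe (array([530., -10.]), array([59.9, 80. ]), np.float32(0.12), array([140.2, 163.4, 164.6]), 3442)
6.05 0.03019752966452595
```

View pics/w0.png

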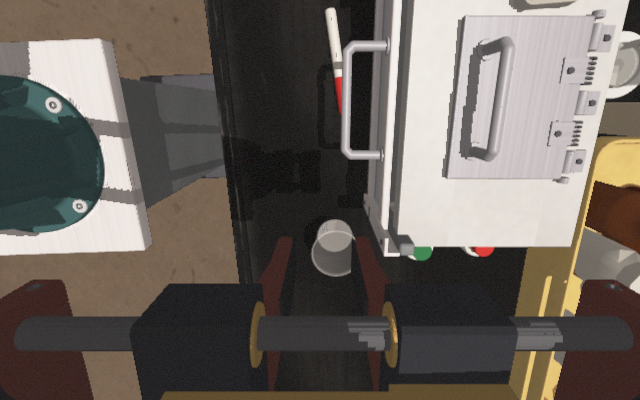

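The wrist view shows the sash bar at column ~347, rows 45–157, and the flap bar at column ~503. The heights agree with the text: sash bar centre about 0.1295, so the sash is about 1.5 mm open, and flap bar centre about 0.2115. Grasping the sash bar now.

```bash
python3 - <<'E'
from h import *
S=np.array([.4777,.058,.1295]); T=15; d=15e-3
a=tcp(S,T,d); z=R.from_quat(q(T)).as_matrix()[:,2]
move_ptp(a-.11*z,q(T))
print("approach contact",servo_line(a,rate=.08,contact_N=6), current_position()-a)
move_gripper(0.0); print("gap",current_finger_gap(),current_grip_force(),current_force())
p=current_position(); 
servo_line(p+[0,0,.0585],rate=.04); sleep(.3)
print("rise",current_position()-p,current_force(),current_finger_gap(),current_clock())
E
```

```text
approach contact False [2.14718456e-04 5.10562636e-06 4.09321904e-04]
gap 0.009068482794186967 30.00055432319641 [-3.54510317  0.59281873  2.55099087]
rise [ 3.34348857e-06 -1.60937115e-05  5.85869209e-02] [-2.83166167  1.07420254 -1.98064523] 0.008940321227472642 10.6667
```

```bash
python3 - <<'E'
from h import *
z=R.from_quat(current_orientation()).as_matrix()[:,2]; p=current_position()
move_gripper(.03); print(current_finger_gap())
servo_line(p-.10*z,rate=.12); sleep(.2)
move_ptp([.45,-.02,.36],q(0)); sleep(.4)
c=capture("wrist"); cv2.imwrite("pics/w2.png",c["image"]); P=pts(c,np.ones((400,640),bool))
for nm,a in(("sash",(.14,.24,(.45,.493,.025,.09))),("flap",(.195,.24,(.55,.64,-.01,.12)))): print(nm,bar(P,*a))
print(current_clock())
E
```

```text
0.02997234346892498
sash (array([477.6,  57.6]), array([64.4, 10. ]), np.float32(-2.24), array([189.7, 191.7, 193. ]), 708)
flap (array([597.9,  57.1]), array([98.7, 10.6]), np.float32(-2.27), array([208.4, 214.7, 216.4]), 1443)
13.4
```

View pics/w2.png

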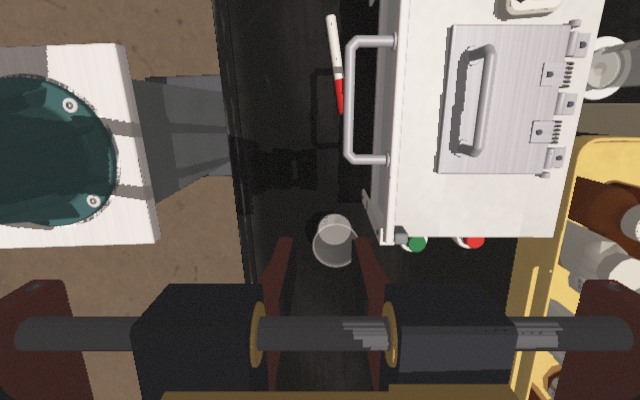

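Sash bar centre is now about 0.188, so the sash is up about 60 mm and free. In the picture the sash bar is at column 347, the flap bar is at column ~487 with the flap still shut, and nothing has been disturbed. Now the flap.

```bash
python3 - <<'E'
from h import *
F=np.array([.598,.057,.2115]); T=33; d=13e-3
f=np.array([np.cos(YAW),np.sin(YAW),0]); up=np.array([0,0,1.])
H=F+.096*f-.041*up
def bp(th): c,s=np.cos(th),np.sin(th); return H+f*(-.096*c+.041*s)+up*(.096*s+.041*c)
a=tcp(F,T,d); z=R.from_quat(q(T)).as_matrix()[:,2]
end=tcp(bp(np.pi/4),7,d); print(end,inverse_kinematics(end,q(7)))
move_ptp(a-.11*z,q(T))
hit=servo_line(a,rate=.08,contact_N=6); print("contact",hit,current_position()-a)
if hit: raise SystemExit
move_gripper(0.); print("gap",current_finger_gap(),current_grip_force(),current_force())
n=9
for i in range(1,n+1):
    t=T+(7-T)*i/n
    servo_line(tcp(bp(np.pi/4*i/n),t,d),q(t),rate=.03)
    print(i,np.round(current_force(),1),np.round(current_torque(),2),round(current_finger_gap(),4))
    if np.linalg.norm(current_force())>40: print("stop"); break
sleep(.3); print(current_clock(),current_position()-end)
for n_ in("top","side"):
    c=capture(n_); cv2.imwrite(f"pics/{n_}9.png",c["image"])
a=cv2.imread("pics/side9.png")[130:380,170:430]; b=cv2.imread("pics/top9.png")[110:270,190:400]
cv2.imwrite("pics/v9.png",np.hstack([cv2.resize(a,(390,375)),cv2.copyMakeBorder(cv2.resize(b,(400,305)),0,70,0,0,cv2.BORDER_CONSTANT)]))
E
```

```text
[0.65665401 0.05484926 0.25447053] [-0.02025562  0.3536891   1.44384542 -0.00212622  1.22190207  0.01700096]
contact False [8.50283350e-05 2.56590760e-05 5.33698071e-04]
gap 0.009358501465052122 30.000134110450745 [-1.13321874  0.11829964  1.76516833]
1 [ 2.1  0.1 -5.7] [0.09 0.36 0.03] 0.0092
2 [ 0.3  0.5 -5.5] [ 0.    0.62 -0.05] 0.0094
3 [-3.3  0.4 -3.6] [-0.02  1.02 -0.06] 0.0093
4 [-5.7  0.2 -1.3] [-0.03  1.23 -0.11] 0.0092
5 [-7.6  0.4  0.1] [-0.07  1.43 -0.09] 0.0093
6 [-8.1 -0.1  2. ] [-0.1   1.4  -0.05] 0.0091
7 [-9.  -1.1  2.6] [-0.13  1.5  -0.07] 0.0084
8 [-8.1 -0.   4.2] [-0.21  1.3  -0.05] 0.0091
9 [-6.9 -1.   4.6] [-0.18  1.13 -0.03] 0.0091
20.4583 [-0.00030634 -0.000363    0.00089145]
```

View pics/v9.png

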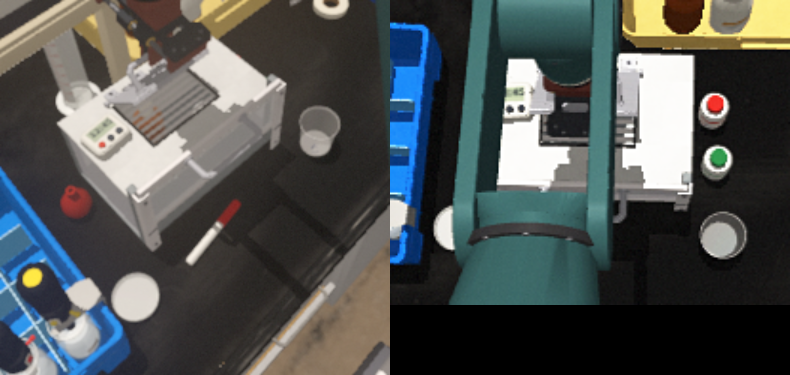

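The flap is open, with the vent grille showing at about (170,105) in the left panel, and the gripper is on its bar. The sash is up and the bystanders are in place. Before handing in I check the flap's angle and the sash height from depth.

```bash
python3 - <<'E'
from h import *
c=capture("side"); P=pts(c,np.ones((400,640),bool))
print("sash",bar(P,.15,.25,(.46,.495,.025,.09)))
f=np.array([np.cos(YAW),np.sin(YAW)]); D=P[:,:2]-[.694,.0535]; u=D@f; v=D@[-f[1],f[0]]; w=P[:,2]-.171
ang=np.degrees(np.arctan2(w,-u)); r=np.hypot(u,w)
k=(abs(v)<.073)&(r>.03)&(r<.118)&(w>.015)
h,_=np.histogram(ang[k],bins=range(0,100,5)); print(h)
kk=k&(v>.03); print(np.histogram(ang[kk],bins=range(0,100,5))[0])
print(current_qvel().round(4) if hasattr(current_qvel(),'round') else current_qvel(),current_grip_force(),current_finger_gap())
E
```

```text
sash (array([475.8,  57.6]), array([64.9, 10.2]), np.float32(-2.65), array([189.3, 191.9, 194.1]), 125)
[  0   0   0   0   0   0   0   0  70 277  25  34  61  71  23   1   0   0
   0]
[  0   0   0   0   0   0   0   0  23 130  23  20  24  35   2   0   0   0
   0]
[-0.0002  0.0013  0.0009  0.0012  0.0005 -0.0015] 29.997474253177643 0.008841985430025925
```

```bash
python3 -c "
from bench import *
print(close_job())"
```

```text
the job is handed in; nothing more can be done
None
```

The job is handed in: the sash stands about 60 mm up and let go, the gripper still holds the vent flap at about 45°, and the things around and on the box look undisturbed in the pictures; no verdict was returned.

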